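Draw the guard bolt with a hooked rod

TASK

The slide bolt inside the wire-roofed guard is out of reach of the hand and still locked. Take the hooked rod from the bench, reach it in through the guard's open front, hook it behind the bolt's upright lug and draw the bolt towards the front until it is fully back at its stop. Then bring the rod out and lay it flat on the bench, quite clear of the guard; do not drop it, do not touch the bolt with the gripper, and leave the other things where they are.

Things in the scene. Friction and masses are not known exactly. Their poses are not given: they have to be found in the camera images.
- guard: Grey sheet-metal guard fixed to the bench, 150 deep (x) x 200 wide (y) x 120 mm high, plus 16 mm flanges at the sides. Origin on the bench; x points from the open front (x = -70 mm) to the back (inside face x = 76 mm). Clear between the front posts: |y| < 88 mm. Wire roof: lowest part 110 mm above the bench; base plate 4 mm. Only the bolt, its rails, keeper and end stop are inside.
- lug (a point): On the axis of the bolt's lug, 55 mm above the bench: an upright round pin 12 mm thick, clear from 24 to 76 mm above the bench, with a knob 18 mm thick on top (to 88 mm). Moves with the bolt: home (locked) it is at guard x = 20, y = 0 mm, fully drawn at x = -35 mm. Axes as the guard's.
- bolt (a joint): Travel of the bolt in m, 0 = home (locked), 0.055 = fully drawn towards the open front, at its stop. It slides with about 3 N of friction and stays where it is left; it starts somewhere between 0 and 0.012.
- hook_rod: Loose hooked rod, 0.11 kg, lying flat. Origin on its underside below the grip; x points from grip to hook, z up. Black grip x = -60 to 40 mm, 20 wide, 28 high; ferrule 17 mm thick to x = 52; then a round steel shaft 10 mm thick, axis 5 mm above the underside, to x = 190 mm, where it bends square to the right into a prong, as thick, along -y, ending at y = -40 mm.
- hook (a point): Middle of the rod's prong: rod frame x = 190, y = -20, z = 5 mm; axes as the rod's.
- solder_spool: Bystander: spool with blue flanges, 64 mm across, 39 mm high, origin under its centre.
- tape_roll: Bystander: roll of yellow tape, 89 mm across, 18 mm high, origin under its centre. Behind it, from about 0.67 m ahead of the robot's base and 0.18 to 0.32 m to its left, stands a tower of blue bins taller than 0.2 m: keep a carried rod clear of it.
- driver_yellow: Bystander: screwdriver with yellow handle, 160 mm long, lying near the rod; origin under its centre.
- power_brick: Bystander: black power supply, 44 x 99 x 30 mm, origin under its centre.
- hex_keys: Bystander: yellow folding key holder, 30 x 88 x 21 mm, origin under its centre. In front of it a fixed open chassis, 71 mm high, fills the bench from 0.38 to 0.57 m ahead of the robot's base and from 0.26 m left to 0.08 m right.
- mouth (a point): Centre of the guard's open front, 55 mm above the bench (guard x = -70, y = 0 mm), axes as the guard's. The bolt slides along guard x on y = 0 between two rails (24 mm high, |y| < 21 mm); an end stop at the front is 16 mm high, a keeper at the back (x = 61 to 75 mm, |y| < 22 mm) 40 mm high. All heights from the bench.

How it is judged:
On the way:
1. the bolt is drawn fully back while the hook is in the guard (value of joint bolt above 0.05 m and x of hook in the frame of guard above -0.075 m), for 0.1 s.
At the end, for the whole second after the job is handed in: The bolt is drawn at least 49 of its 55 mm; the rod lies released, at rest and flat on the bench (within 0.2 rad, underside within 12 mm of the bench), its hook outside the guard: 15 mm or more in front of its open front, or 30 mm or more beyond a side, and the rod not touching the guard (value of joint bolt above 0.049 m and (x of hook in the frame of guard below -0.085 m or y of hook in the frame of guard above 0.13 m or y of hook in the frame of guard below -0.13 m) and height (world z) of hook_rod below 0.012 m and height (world z) of hook below 0.02 m and angle between hook_rod's own z axis and vertical below 0.2 rad and linear speed of hook_rod below 0.02 m/s and contact force between hook_rod and guard below 0.1 N).
It fails at once if the gripper or arm touches the bolt (contact force between any of the fingers, the arm and bolt above 0.5 N).
It fails at once if the rod is dropped (moves faster than 0.8 m/s while not held) (contact force between the fingers and hook_rod below 0.1 N and linear speed of hook_rod above 0.8 m/s).
It fails at once if a bystander is moved more than 30 mm (distance of any of solder_spool, tape_roll, driver_yellow, power_brick, hex_keys from where it was at the start of the episode above 0.03 m).
It also fails if it takes over 69 s, if anything falls off the work surface, if the arm or the gripper's body presses on something with over 40 N, if the wrist force passes 120 N, or if a joint passes its speed limit or range.

ROBOT

A 6-joint arm with a two-finger parallel gripper is mounted at the origin on a cart in front of the work surface, level with it; the furniture and walls round the work are solid. World frame = base frame: x ahead of the robot, y to its left, z up, the work surface at z = 0. Lengths are in m, angles in rad, forces in N, time in s.
With the tool pointing down it reaches from about 0.275 to 0.875 m from the base axis. Payload 12.5 kg.
Tool frame: the origin (TCP) lies on the centre line of the jaws, within the pads' length; the fingertips stand r.finger_overhang ahead of it and the grasp point (between the pads) lies 3 mm ahead of it (r.finger_overhang is the distance from the TCP to the fingertips, in m); z points along the fingers, y is the direction in which the jaws open and shut (so a half turn about z gives the same grasp; the last joint's range is limited). The gripper opens to 85 mm and grips with 20 to 120 N. Pads are 22 mm wide; open, the fingers measure 114 mm over their backs; the gripper's body (76 mm by 85 mm) begins 54 mm behind the grasp point. The pads swing forward as they close: fully open they stand 13 mm farther back than shut.
Start: joints at [-1.344, 0.351, 1.652, -0, 1.139, -0.085], TCP at [0.169, -0.523, 0.253] pointing down, gripper open.
Joint ranges: [-2.75, 2.75], [-0.79, 2.1], [0.01, 2.65], [-1.57, 4.71], [0.07, 3.14], [-2.87, 2.87]. Speed limits (rad/s): [2.22, 2.22, 2.79, 3.14, 3.14, 3.14].

INTERFACE

Orientations are given as a unit quaternion [x, y, z, w].
In Python, from cell import r, optics gives the robot as it stands. The module is installed in compiled form; this text tells all that it offers. Calls block until the motion is done:
- r.move_to(position, orientation): joint-space move of the TCP to a pose.
- r.move_linear(position, rot=None, vel=0.15): straight line of the TCP; rot=None keeps the orientation; vel is the mean speed in m/s.
- r.set_joints(angles): joint-space move.
- r.set_gripper(opening, squeeze=None): opening from 0.0 (shut) to 1.0 (fully open); squeeze is the grip in N (None keeps the last); returns when the fingers have stopped.
- r.sleep(seconds).
- r.inverse_kinematics(position, orientation): joint angles nearest the present ones, or None.
- optics.get_image(name): name is "scene" or "top" or "wrist"; returns a dict with "pixels" (384x512x3 uint8, red, green, blue), "depth" (384x512 float32, m along the optical axis (not along the pixel's ray), 0 where there is no reading), "fx", "fy", "cx", "cy" (pixels), "camera_from_world" (4x4, takes a point from world to camera coordinates); the wrist camera has in their place "mount" (4x4, takes a point from camera to tool coordinates, whose origin is the TCP and whose axes are the flange's). Camera axes: x right, y down, z forward; pixel columns grow to the right and rows downward; lengths in m; the calibration is good to about 2 mm. The wrist camera is an equidistant fisheye: a pixel r from the principal point sees the ray r / f radians off the axis. A picture is of the moment at which its call begins: read the wrist's pose just before it.
A pose or a line that the arm cannot do raises r.PlanningError and nothing moves.
- r.hand_in(): hands the job in, once; it reports no verdict.
Readings, each from a call of its own:
- r.current_t(): time.
- r.current_q(): joint angles.
- r.current_qvel(): joint speeds.
- r.current_effort(): joint torques, N m.
- r.current_tool_pos(): TCP position.
- r.current_ee_rot(): TCP orientation.
- r.current_contact_force(): force on the tool from outside, world axes, zero at the start.
- r.current_torque(): the same for the moment, N m.
- r.current_opening(): opening from 0.0 (shut) to 1.0 (fully open).
Only numpy, scipy, OpenCV 4.12 (cv2) and the standard library are available. Lean on these libraries where they do the work, as an engineer would, in place of code of your own. Each camera call takes 0.05 s, during which the arm holds its last target.

## Working session

There is one attempt and no reset: what is moved stays moved. The work goes in short steps, each a Python script; the robot and the scene stay as the last script left them, time stands still between calls to the robot, and variables do not carry over. Pictures are saved under pics/ and viewed, and the job is handed in when it is done.

```bash
mkdir -p pics; ls
python3 - <<'E'
from cell import r, optics
import cv2,numpy as np,pickle
for n in ["scene","top","wrist"]:
    p=(r.current_tool_pos(),r.current_ee_rot())
    d=optics.get_image(n); d['pose']=p
    pickle.dump(d,open(f'{n}0.pkl','wb'))
    cv2.imwrite(f'pics/{n}0.png',d['pixels'][:,:,::-1])
    print(n,{k:(v if not hasattr(v,'shape') or v.size<20 else v.shape) for k,v in d.items()})
print(r.current_t(),r.finger_overhang,r.current_ee_rot(),r.current_opening())
E
```

```text
pics
scene {'pixels': (384, 512, 3), 'depth': (384, 512), 'fx': 447.5891260623431, 'fy': 447.5891260623431, 'cx': 251.3611233325345, 'cy': 198.06304791987688, 'camera_from_world': array([[-0.60017357, -0.79971784,  0.01559065,  0.34122401],
       [-0.45089113,  0.32215747, -0.83241321,  0.31556348],
       [ 0.66067305, -0.50662209, -0.55393607,  1.18161779],
       [ 0.        ,  0.        ,  0.        ,  1.        ]]), 'pose': (array([ 0.16868112, -0.52315356,  0.25273692]), array([ 9.87870587e-01,  1.55278226e-01, -3.96085017e-05, -6.12246792e-04]))}
top {'pixels': (384, 512, 3), 'depth': (384, 512), 'fx': 360.23041694267806, 'fy': 360.23041694267806, 'cx': 247.46693545717832, 'cy': 190.45987651048208, 'camera_from_world': array([[ 9.61065822e-03, -9.99953797e-01, -2.00141183e-04,
        -2.96552369e-03],
       [-9.84307820e-01, -9.42501502e-03, -1.76208069e-01,
         5.73286017e-01],
       [ 1.76198041e-01,  1.89047606e-03, -9.84352923e-01,
         1.51109511e+00],
       [ 0.00000000e+00,  0.00000000e+00,  0.00000000e+00,
         1.00000000e+00]]), 'pose': (array([ 0.16869317, -0.52317446,  0.25274803]), array([ 9.87868849e-01,  1.55289366e-01, -4.45793988e-05, -5.90173128e-04]))}
wrist {'pixels': (384, 512, 3), 'depth': (384, 512), 'fx': 297.3186396354542, 'fy': 297.3186396354542, 'cx': 254.25903145044197, 'cy': 192.92426134634732, 'mount': array([[-1.45960982e-04, -9.61264630e-01, -2.75627086e-01,
         7.03877452e-02],
       [ 9.99999903e-01, -2.60540596e-05, -4.38694630e-04,
         2.63971929e-04],
       [ 4.14520427e-04, -2.75627123e-01,  9.61264541e-01,
        -1.19730796e-01],
       [ 0.00000000e+00,  0.00000000e+00,  0.00000000e+00,
         1.00000000e+00]]), 'pose': (array([ 0.1686963 , -0.52320078,  0.25283269]), array([ 9.87872127e-01,  1.55268768e-01, -2.70403773e-05, -5.20046696e-04]))}
0.15 0.022 [ 9.87872474e-01  1.55266826e-01 -1.90430411e-05 -4.32433580e-04] 1.0013280181816169
```

View pics/scene0.png

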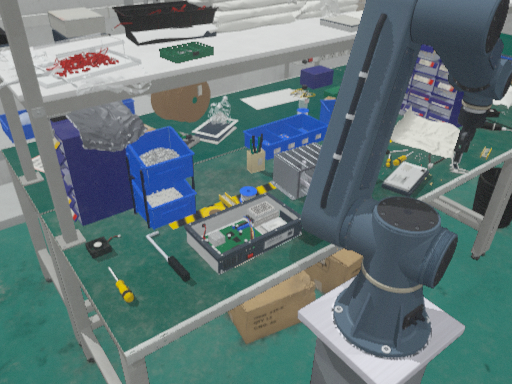

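View pics/top0.png

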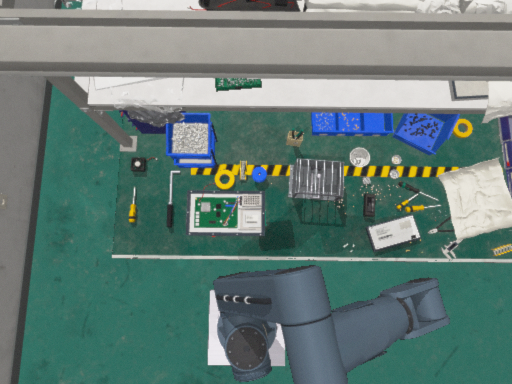

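View pics/wrist0.png

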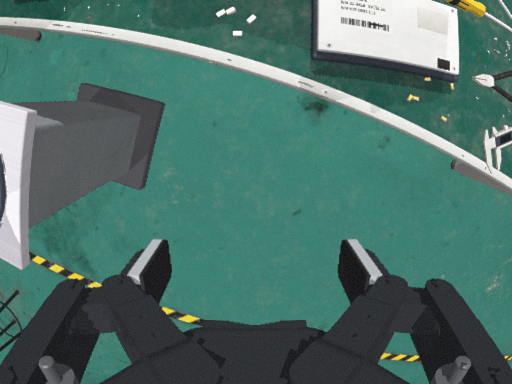

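```bash
cat > h.py <<'E'
import numpy as np,pickle,cv2
def load(n): return pickle.load(open(n,'rb'))
def ray(d,u,v):
    T=d['camera_from_world'];R=T[:3,:3];o=-R.T@T[:3,3]
    k=np.array([(u-d['cx'])/d['fx'],(v-d['cy'])/d['fy'],1]);return o,R.T@k
def onz(d,u,v,z):
    o,k=ray(d,u,v);return o+k*(z-o[2])/k[2]
def dep(d,u,v):
    o,k=ray(d,u,v);return o+k*d['depth'][int(v),int(u)]
E
python3 - <<'E'
from h import *
t=load('top0.pkl');s=load('scene0.pkl')
c=t['pixels'][145:240,120:220];a=cv2.resize(c,None,fx=6,fy=6,interpolation=cv2.INTER_CUBIC);cv2.imwrite('pics/a.png',a[:,:,::-1])
c=t['pixels'][145:235,270:390];cv2.imwrite('pics/b.png',cv2.resize(c,None,fx=6,fy=6,interpolation=cv2.INTER_CUBIC)[:,:,::-1])
c=s['pixels'][120:300,90:360];cv2.imwrite('pics/c.png',cv2.resize(c,None,fx=2.9,fy=2.9,interpolation=cv2.INTER_CUBIC)[:,:,::-1])
for u,v in [(171,172),(179,171),(170,225),(170,206)]: print(u,v,onz(t,u,v,.01))
for u,v in [(290,160),(345,160),(290,198),(345,198)]: print(u,v,onz(t,u,v,.12),dep(t,u,v))
for u,v in [(370,205),(132,205),(242,170),(226,177),(259,174),(215,130),(215,165),(164,165)]: print(u,v,onz(t,u,v,.0),dep(t,u,v))
E
```

```text
171 172 [0.66157351 0.34696416 0.01      ]
179 171 [0.66652446 0.31121993 0.01      ]
170 225 [0.42380161 0.34015938 0.01      ]
170 206 [0.50759625 0.34414158 0.01      ]
290 160 [ 0.69274082 -0.17518348  0.12      ] [ 0.72248898 -0.18835617  0.0093158 ]
345 160 [ 0.69495092 -0.40642465  0.12      ] [ 0.7287166  -0.44096634 -0.00493262]
290 198 [ 0.53099927 -0.17337336  0.12      ] [ 0.54967594 -0.18724094  0.00225752]
345 198 [ 0.53317279 -0.40026453  0.12      ] [ 0.55222312 -0.43266345  0.00101219]
370 205 [ 0.52192971 -0.54290868  0.        ] [ 0.51833024 -0.53418604  0.02554081]
132 205 [0.51178587 0.51555476 0.        ] [0.50830045 0.50714006 0.02590536]
242 170 [0.67622644 0.02827653 0.        ] [0.67323279 0.02804936 0.01257489]
226 177 [0.64313816 0.10003386 0.        ] [ 0.64356594  0.10015839 -0.00196921]
259 174 [ 0.65841996 -0.04873012  0.        ] [ 0.65874393 -0.04877355 -0.0014281 ]
215 130 [0.86462577 0.15530071 0.        ] [8.64456328e-01 1.55254136e-01 4.75059120e-04]
215 165 [0.69833644 0.15106089 0.        ] [0.69627901 0.15028227 0.00816489]
164 165 [0.69612419 0.38245697 0.        ] [0.6958153  0.38215987 0.00123262]
```

View pics/a.png

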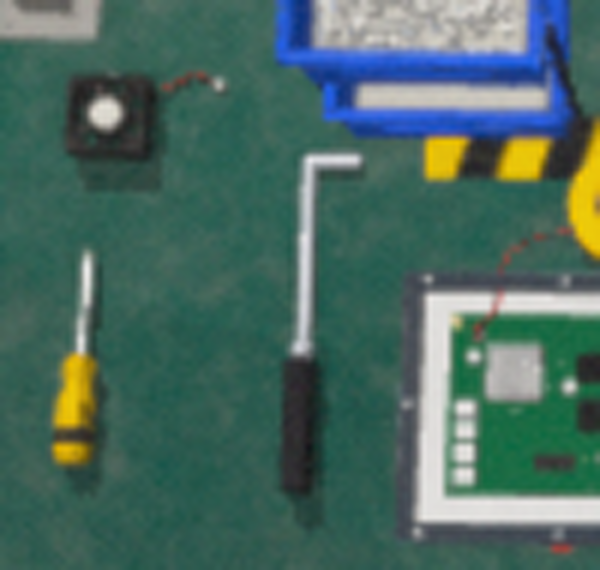

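View pics/b.png

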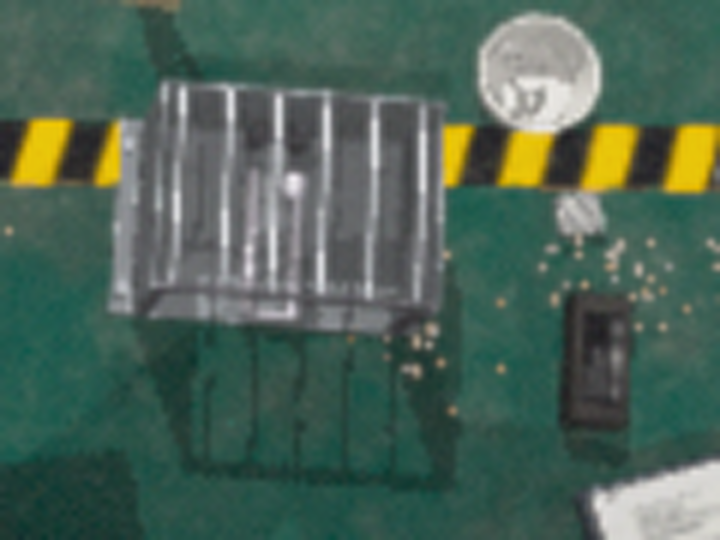

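View pics/c.png

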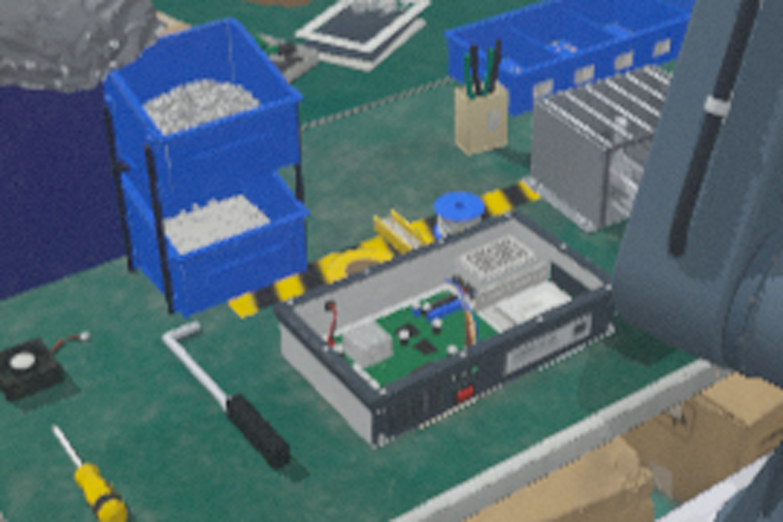

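```bash
cat >> h.py <<'E'
from scipy.spatial.transform import Rotation as Ro
def wonz(d,u,v,z):
    # wrist fisheye ray onto plane z
    p,q=d['pose'];M=d['mount'];x=(u-d['cx'])/d['fx'];y=(v-d['cy'])/d['fy'];th=np.hypot(x,y)
    k=np.array([np.sin(th)*x/th,np.sin(th)*y/th,np.cos(th)]) if th>1e-9 else np.array([0,0,1.])
    R=Ro.from_quat(q).as_matrix();o=R@M[:3,3]+p;k=R@M[:3,:3]@k
    return o+k*(z-o[2])/k[2]
def wproj(d,P):
    p,q=d['pose'];R=Ro.from_quat(q).as_matrix();M=d['mount']
    c=M[:3,:3].T@(R.T@(np.asarray(P)-p)-M[:3,3]);th=np.arctan2(np.hypot(c[0],c[1]),c[2]);n=c[:2]/np.hypot(c[0],c[1])
    return d['cx']+d['fx']*th*n[0],d['cy']+d['fy']*th*n[1]
def grab(n,name):
    from cell import r,optics
    p=(r.current_tool_pos(),r.current_ee_rot());d=optics.get_image(n);d['pose']=p
    pickle.dump(d,open(name+'.pkl','wb'));cv2.imwrite(f'pics/{name}.png',d['pixels'][:,:,::-1]);return d
def down(yaw):  # tool down, tool x at world yaw
    return (Ro.from_euler('z',yaw)*Ro.from_quat([1,0,0,0])).as_quat()
E
python3 - <<'E'
from h import *
t=load('top0.pkl')
def A(x,y): return 120+(x+.5)/6-.5,145+(y+.5)/6-.5
def B(x,y): return 270+(x+.5)/6-.5,145+(y+.5)/6-.5
for n,x,y,z in [('corner',308,160,.005),('prongend',360,160,.005),('fer',302,348,.005),('gripfront',301,358,.028),('gripend',297,490,.028)]: print(n,onz(t,*A(x,y),z))
for n,x,y,z in [('roof bl',163,82,.12),('roof br',443,103,.12),('roof fl',150,290,.12),('roof fr',435,318,.12),('fl b',122,122,.002),('fl f',110,312,.002),('knob',292,184,.088)]: print(n,onz(t,*B(x,y),z))
E
python3 - <<'E'
from cell import r
from h import *
print(r.inverse_kinematics([0.42,0.34,0.28],down(0)))
r.move_to([0.42,0.2,0.30],down(0))
r.move_to([0.44,0.34,0.24],down(0)); r.sleep(.3)
grab('wrist','w1');print(r.current_t(),r.current_q())
E
```

```text
corner [0.66618714 0.34860328 0.005     ]
prongend [0.66656087 0.30952713 0.005     ]
fer [0.52353987 0.34632926 0.005     ]
gripfront [0.51290448 0.34167145 0.028     ]
gripend [0.4169337  0.33998284 0.028     ]
roof bl [ 0.70061042 -0.20367397  0.12      ]
roof br [ 0.68730089 -0.39948491  0.12      ]
roof fl [ 0.55246381 -0.19256739  0.12      ]
roof fr [ 0.53479839 -0.38829658  0.12      ]
fl b [ 0.70146645 -0.18859201  0.002     ]
fl f [ 0.5560241  -0.17805107  0.002     ]
knob [ 0.6354141  -0.29867845  0.088     ]
[ 5.94362556e-01  3.06439530e-01  1.64490060e+00 -4.44089210e-16
  1.19025252e+00  2.16515888e+00]
3.8667 [ 5.73141098e-01  3.74659305e-01  1.65062246e+00 -3.22496090e-05
  1.11546534e+00  2.14484536e+00]
```

View pics/w1.png

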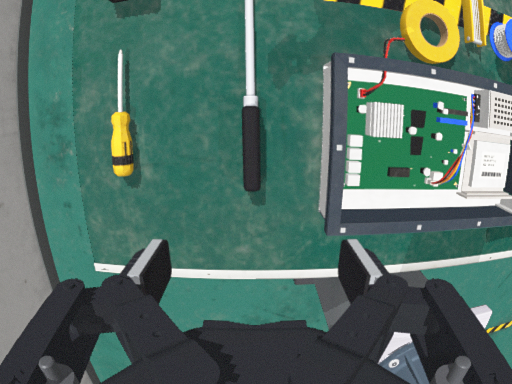

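Run:
```python
from h import *
d=load('w1.pkl');px=d['pixels'].astype(int)
m=(px.max(2)<60).astype(np.uint8);m[:,:225]=0;m[:,275:]=0;m[:80]=0;m[205:]=0
ys,xs=np.nonzero(m);
w=np.array([wonz(d,u,v,.028)[:2] for u,v in zip(xs,ys)])
print(len(xs),w.min(0),w.max(0)); 
for a,b in [(.43,.44),(.45,.46),(.47,.48),(.49,.50)]:
    s=w[(w[:,0]>a)&(w[:,0]<b)];print(a,s[:,1].min(),s[:,1].max(),s[:,1].mean())
print('shaft top z.01',wonz(d,250.5,20,.01),wonz(d,250.5,90,.01), 'grip end floor',wonz(d,252,190,.01),wonz(d,251,97,.014))
```

```text
1500 [0.41795325 0.32838417] [0.51423074 0.35315691]
0.43 0.3283841671943493 0.35247827563766493 0.3421041253258583
0.45 0.33188192352675266 0.352294833035996 0.34258233803714444
0.47 0.32856739008306335 0.3521305777506141 0.342362875152768
0.49 0.330872982945784 0.3531019893448886 0.3432968418039513
shaft top z.01 [0.62029017 0.3437193  0.01      ] [0.53444267 0.34379101 0.01      ] grip end floor [0.41420277 0.34234557 0.01      ] [0.52598699 0.34317973 0.014     ]
```

Run:
```python
from cell import r
from h import *
q=down(0.012)
r.move_to([0.461,0.3425,0.12],q)
r.move_linear([0.461,0.3425,0.027],q,vel=.1)
print(r.current_contact_force())
r.set_gripper(0,squeeze=80)
print(r.current_opening(),r.current_tool_pos(),r.current_contact_force())
r.move_linear([0.455,0.3425,0.045],vel=.06)
r.move_linear([0.385,0.34,0.06],vel=.12)
r.move_linear([0.385,0.34,0.24],vel=.2)
print(r.current_opening(),r.current_contact_force(),r.current_t())
r.sleep(.3)
grab('wrist','w2');grab('scene','s2');grab('top','t2')
```

```text
[0.02890342 0.11198687 0.51802017]
0.21379629776396228 [0.46118998 0.34261309 0.02738612] [-0.38903328 -0.38053916  5.2155065 ]
0.21564173357996735 [ 0.1699618  -0.39147722 -1.44267891] 8.3917
```

View pics/w2.png

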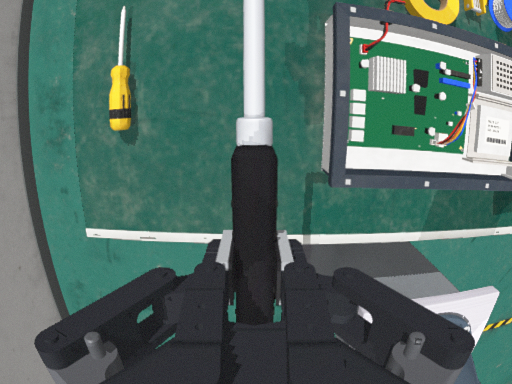

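View pics/s2.png

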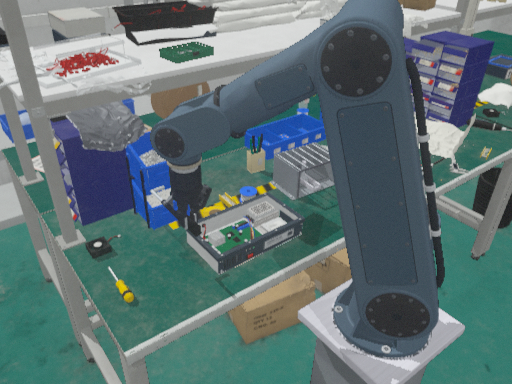

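Run:
```python
from cell import r
from h import *
r.move_linear([0.36,0.05,0.26],down(0),vel=.25)
r.move_linear([0.36,-0.22,0.26],down(-.075),vel=.25)
r.sleep(.3)
print(r.current_t(),r.current_tool_pos())
grab('wrist','w3');grab('top','t3');grab('scene','s3')
```

```text
11.6917 [ 0.36009434 -0.21958389  0.26008967]
```

View pics/w3.png

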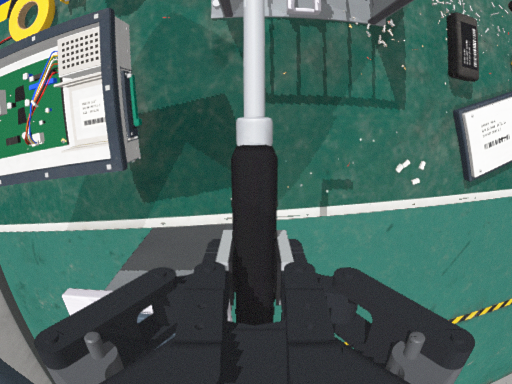

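View pics/t3.png

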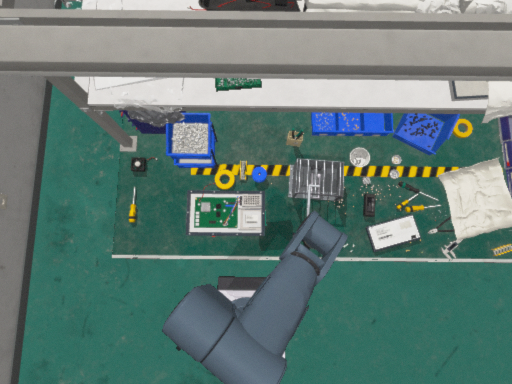

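Run:
```python
from h import *
d=load('w3.pkl');c=d['pixels'][0:60,200:410];cv2.imwrite('pics/w3z.png',cv2.resize(c,None,fx=3.8,fy=3.8,interpolation=cv2.INTER_CUBIC)[:,:,::-1])
d=load('t3.pkl');c=d['pixels'][145:235,270:390];cv2.imwrite('pics/t3z.png',cv2.resize(c,None,fx=6,fy=6,interpolation=cv2.INTER_CUBIC)[:,:,::-1])
```

```text
(no output)
```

View pics/w3z.png

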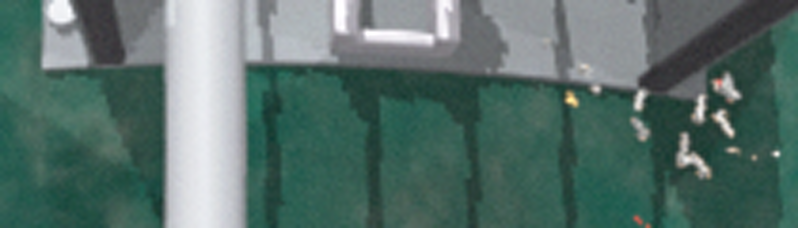

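View pics/t3z.png

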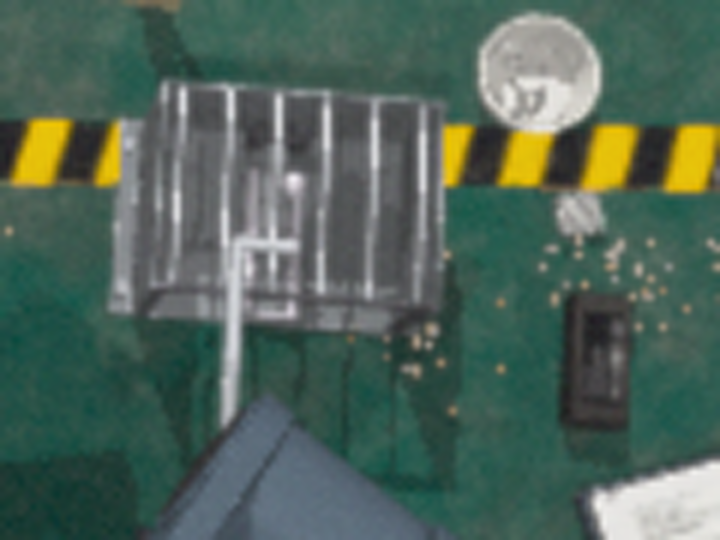

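Run:
```python
from h import *
d=load('w3.pkl');t=load('t3.pkl')
W=lambda x,y,z:wonz(d,200+(x+.5)/3.8-.5,(y+.5)/3.8-.5,z)
L=W(42,70,.003);R=W(702,98,.003);print(L,R,np.hypot(*(L-R)[:2]),(L+R)/2, 'yaw',np.arctan2(-(L-R)[0],(L-R)[1]))
print('stop',(W(330,53,.004)+W(458,53,.004))/2,W(330,53,.004),W(458,53,.004))
B=lambda x,y,z:onz(t,270+(x+.5)/6-.5,145+(y+.5)/6-.5,z)
print('corner',B(240,245,.238),'end',B(299,245,.238),'shaft',B(228,415,.238))
p,q=d['pose'];print('pred corner',p+Ro.from_quat(q).apply([.205,0,.022]),'end',p+Ro.from_quat(q).apply([.205,.04,.022]))
```

```text
[ 0.55601331 -0.17886005  0.003     ] [ 0.54203036 -0.40750419  0.003     ] 0.22907131126308314 [ 0.54902184 -0.29318212  0.003     ] yaw -0.061079901814179216
stop [ 0.55396621 -0.29640264  0.004     ] [ 0.55409152 -0.27462294  0.004     ] [ 0.55384091 -0.31818234  0.004     ]
corner [ 0.56162911 -0.23478221  0.238     ] end [ 0.56198846 -0.27232191  0.238     ] shaft [ 0.4528935 -0.2249967  0.238    ]
pred corner [ 0.56453323 -0.23479352  0.23812593] end [ 0.56156594 -0.27468331  0.23812955]
```

```bash
cat >> h.py <<'E'
M0=np.array([.5475,-.2935]);YAW=-.07
def G(hx,gy,z):  # TCP for prong axis at guard x hx, shaft at gy, shaft axis height z (m)
    c,s=np.cos(YAW),np.sin(YAW);a=hx-.204+.07
    return [M0[0]+c*a-s*gy,M0[1]+s*a+c*gy,z+.022]
E
python3 - <<'E'
from cell import r
from h import *
q=down(YAW)
print(G(-.105,.06,.05))
r.move_linear(G(-.105,.06,.238),q,vel=.2)
r.move_linear(G(-.105,.06,.05),q,vel=.15)
print(r.current_contact_force())
r.move_linear(G(-.02,.06,.05),q,vel=.1)
print(r.current_contact_force())
r.sleep(.2)
print(r.current_t(),r.current_tool_pos())
grab('wrist','w4');d=grab('top','t4');c=d['pixels'][145:235,270:390];cv2.imwrite('pics/t4z.png',cv2.resize(c,None,fx=6,fy=6,interpolation=cv2.INTER_CUBIC)[:,:,::-1])
E
```

```text
[np.float64(0.31328188177971816), np.float64(-0.21693059947113288), 0.07200000000000001]
[ 0.00374873  0.24253301 -0.63073645]
[ 0.59820363  0.24939099 -1.14707598]
14.825 [ 0.39773653 -0.2228723   0.07201509]
```

View pics/t4z.png

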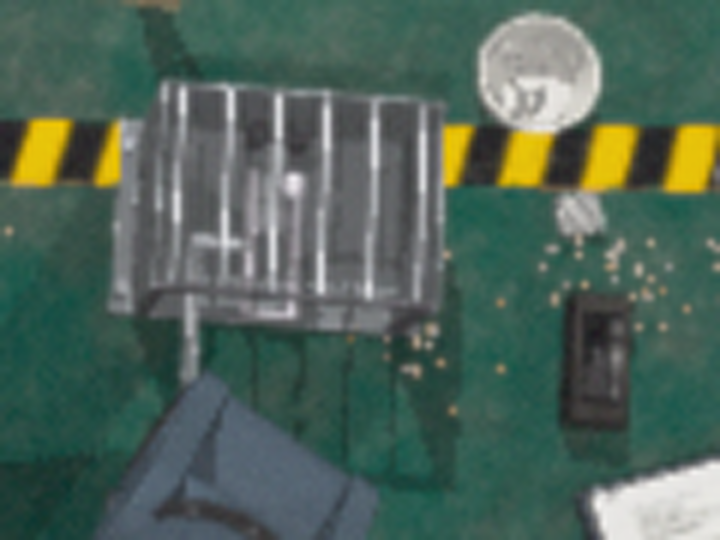

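View pics/w4.png

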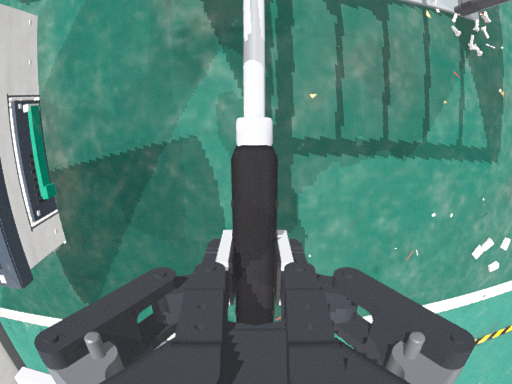

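Run:
```python
from cell import r
from h import *
q=down(YAW)
r.move_linear(G(.044,.06,.05),q,vel=.08)
print(r.current_contact_force())
r.move_linear(G(.044,.02,.05),q,vel=.06)
r.sleep(.2)
print(r.current_t(),r.current_tool_pos(),r.current_contact_force())
d=grab('top','t5');c=d['pixels'][145:235,270:390];cv2.imwrite('pics/t5z.png',cv2.resize(c,None,fx=6,fy=6,interpolation=cv2.INTER_CUBIC)[:,:,::-1])
```

```text
[-0.24029399  0.48112605 -1.45764309]
16.8917 [ 0.45915098 -0.26696701  0.07199489] [-0.24004274  0.53208421 -1.74837915]
```

View pics/t5z.png

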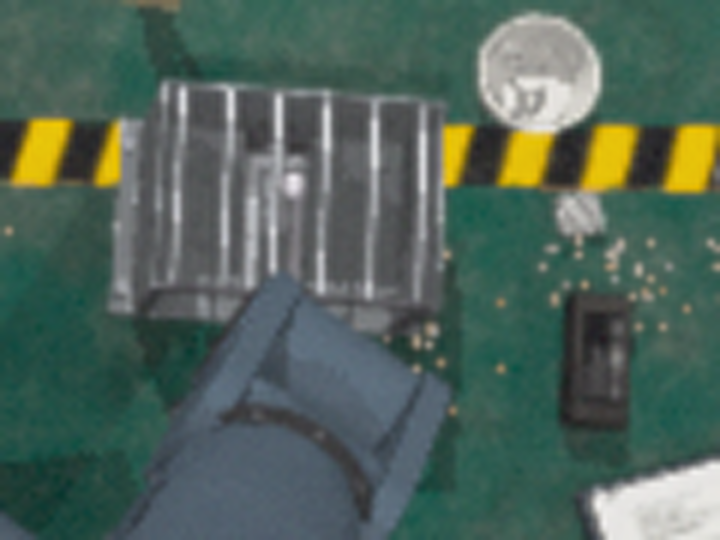

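Run:
```python
from cell import r
from h import *
q=down(YAW)
for hx in [.025,.01,-.005,-.015]:
    r.move_linear(G(hx,.02,.05),q,vel=.06); print(hx,r.current_contact_force().round(2))
hx=-.015
while hx>-.036:
    hx-=.002
    r.move_linear(G(hx,.02,.05),q,vel=.04); f=r.current_contact_force();print(round(hx,3),f.round(2),r.current_torque().round(2))
    if f[0]>14: break
r.sleep(.3);print(r.current_t(),r.current_tool_pos(),r.current_contact_force(),r.current_opening())
d=grab('top','t6');c=d['pixels'][145:235,270:390];cv2.imwrite('pics/t6z.png',cv2.resize(c,None,fx=6,fy=6,interpolation=cv2.INTER_CUBIC)[:,:,::-1])
grab('wrist','w6')
```

```text
0.025 [ 0.48  0.4  -0.99]
0.01 [ 0.51  0.27 -1.  ]
-0.005 [ 0.48  0.25 -1.15]
-0.015 [-0.18  1.17 -1.59]
-0.017 [ 0.94  0.11 -1.22] [-0.07 -0.05 -0.04]
-0.019 [ 2.31 -0.11 -0.46] [-0.03 -0.25  0.01]
-0.021 [ 1.67 -1.27 -1.78] [-0.06 -0.25 -0.04]
-0.023 [ 1.69  0.08 -1.51] [-0.03 -0.22 -0.05]
-0.025 [ 6.87 -1.07 -2.35] [-0.15 -0.81  0.07]
-0.027 [16.02 -0.97 -4.31] [-0.03 -1.97  0.27]
20.325 [ 0.39035299 -0.26333856  0.0726757 ] [16.05200562 -1.62011905 -3.24245074] 0.21492075597522348
```

View pics/t6z.png

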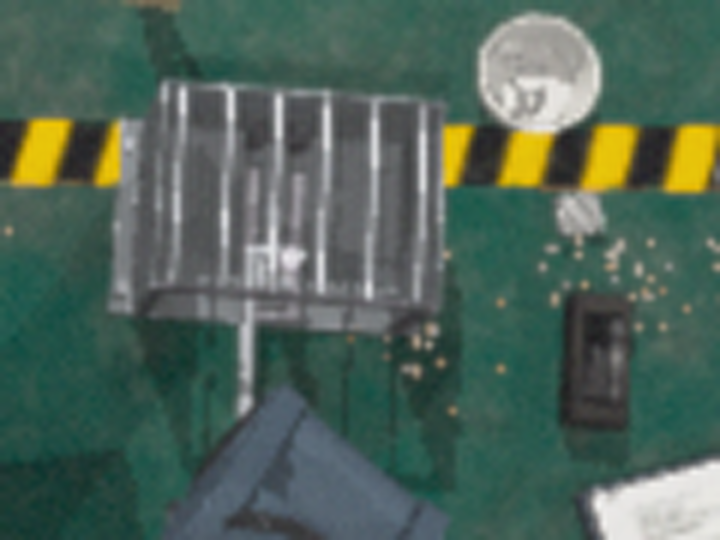

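View pics/w6.png

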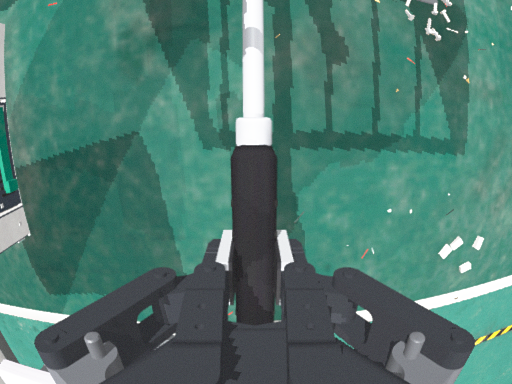

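Run:
```python
from cell import r
from h import *
t=load('t6.pkl');B=lambda x,y,z:onz(t,270+(x+.5)/6-.5,145+(y+.5)/6-.5,z)
a=B(292,258,.088);t=load('t5.pkl');b=B(292,184,.088);print('knob travel',a-b,'rel mouth',a[:2]-M0)
q=down(YAW)
r.move_linear(G(-.012,.02,.05),q,vel=.06);print(r.current_contact_force().round(2))
r.move_linear(G(-.012,.06,.05),q,vel=.06);print(r.current_contact_force().round(2))
r.move_linear(G(-.108,.06,.05),q,vel=.1);print(r.current_contact_force().round(2))
r.move_linear(G(-.108,.06,.238),q,vel=.15)
r.sleep(.2);print(r.current_t())
d=grab('top','t7');c=d['pixels'][145:235,270:390];cv2.imwrite('pics/t7z.png',cv2.resize(c,None,fx=6,fy=6,interpolation=cv2.INTER_CUBIC)[:,:,::-1])
grab('scene','s7');grab('wrist','w7')
```

```text
knob travel [-0.05351157  0.00133795  0.        ] rel mouth [ 0.03440253 -0.0038405 ]
[ 0.09  0.05 -1.8 ]
[-0.12 -0.13 -1.43]
[-0.31  0.3  -0.83]
24.35
```

View pics/t7z.png

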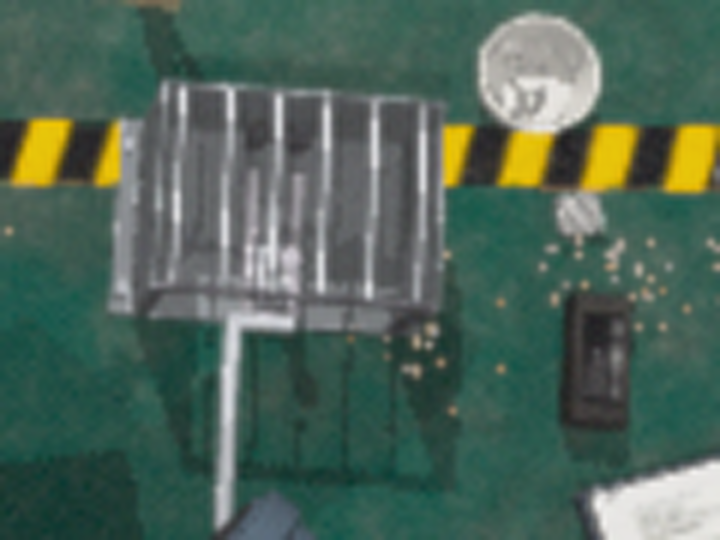

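View pics/w7.png

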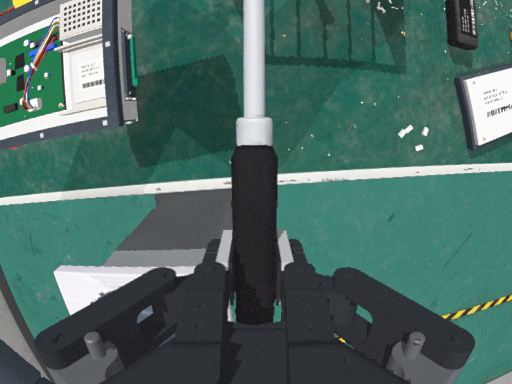

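Run:
```python
from cell import r
from h import *
r.move_linear([0.36,-0.20,0.26],down(-.05),vel=.25)
r.move_linear([0.36,0.05,0.26],down(0),vel=.25)
q=down(.012)
r.move_linear([0.385,0.34,0.25],q,vel=.25)
r.move_linear([0.385,0.3425,0.07],q,vel=.15)
r.move_linear([0.45,0.3425,0.045],q,vel=.1)
f0=r.current_contact_force()
z=.045
while z>.0245:
    z-=.002 if z>.031 else .001
    r.move_linear([0.45,0.3425,z],q,vel=.03);f=r.current_contact_force()-f0
    print(round(z,4),f.round(2))
    if f[2]>3: break
print(r.current_t(),r.current_tool_pos())
grab('wrist','w8');grab('scene','s8')
```

```text
0.043 [-0.53 -0.68  0.93]
0.041 [-0.59  0.62  0.52]
0.039 [-0.48 -1.59  0.31]
0.037 [-0.8  -0.97  0.41]
0.035 [ 0.75 -0.51  0.24]
0.033 [-0.3  -0.34 -0.34]
0.031 [ 0.2  -0.36  0.78]
0.03 [ 0.18 -0.45 -0.27]
0.029 [-0.7   0.03 -0.18]
0.028 [-0.97 -0.82 -0.04]
0.027 [-2.48 -1.81  6.56]
32.275 [0.45009957 0.34257437 0.02739363]
```

View pics/s8.png

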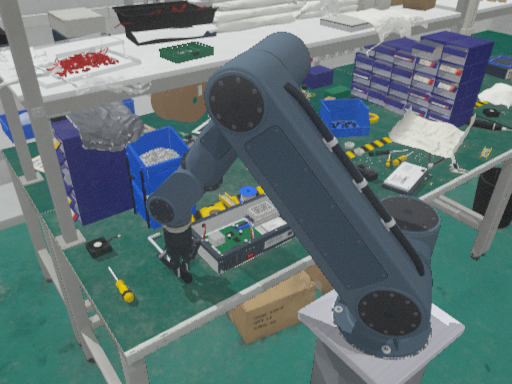

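Run:
```python
from cell import r
from h import *
for o in (.3,.5,.8): r.set_gripper(o)
r.sleep(.2)
r.move_linear([0.45,0.3425,0.06],vel=.05)
r.move_linear([0.43,0.3425,0.24],vel=.2)
r.sleep(.3);grab('wrist','w9')
r.move_linear([0.36,0.1,0.30],vel=.25)
r.sleep(.3);grab('top','t9');grab('scene','s9');print(r.current_t())
t=load('t9.pkl')
c=t['pixels'][135:240,110:385];cv2.imwrite('pics/t9z.png',cv2.resize(c,None,fx=2.9,fy=2.9,interpolation=cv2.INTER_CUBIC)[:,:,::-1])
```

```text
37.3
```

View pics/t9z.png

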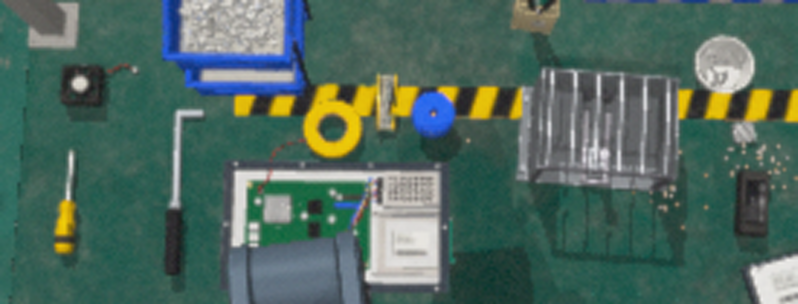

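View pics/w9.png

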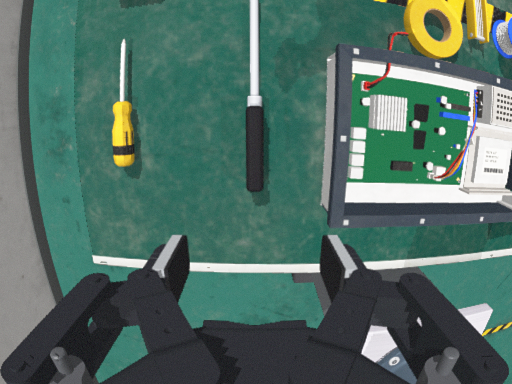

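View pics/s9.png

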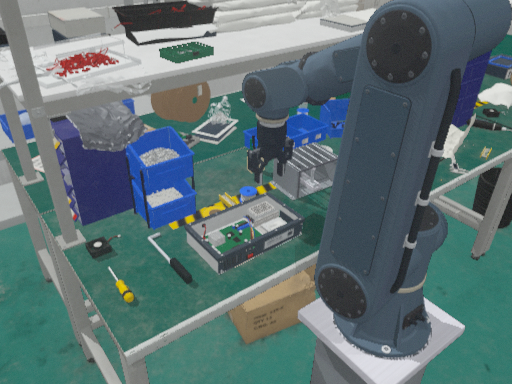

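The rod lies flat on the bench at about its old spot: in the top crop the hook is at (178,113) and the grip end at (172,270). The lug's knob is at the front of the guard, near (598,160), and the bystanders look unmoved.

Run:
```python
from cell import r
r.hand_in();print(r.current_t())
```

```text
the job is handed in; nothing more can be done
the job is handed in; nothing more can be done
```

I drew the bolt to its stop with the hooked rod, then laid the rod back on the bench about 1 cm from where it started. The job is handed in, at about 37 s of the 69 s allowed.

- **Bolt:** the top camera put the knob's travel at about 53.5 mm. The pull force rose from about 2 N to 16 N at the expected stop, with the hook still inside the guard. After I withdrew the rod, the knob was still at the front.
- **Rod:** it touched the bench at the same tool height it was picked up at (27 mm), and I only opened the gripper then. The last pictures show it flat and clear of the guard, which stands over 0.4 m to its right.
- **Bystanders:** all five look unmoved in the last top picture, but I judged this by eye and did not measure it.
- **Disagreement:** two estimates of the guard's position differed by about 4 mm and 0.015 rad. I used values in between, and the clearances were large enough for this not to matter.

No check failed.

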